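# Draw a layered bar mould into register with a tapered drift pin

## Robot

A 7-joint arm with a two-finger parallel gripper is mounted at the origin on a cart in front of the work surface, level with it; the furniture and walls round the work are solid. World frame = base frame: x ahead of the robot, y to its left, z up, the work surface at z = 0. Lengths are in m, angles in degrees, forces in N, time in s.
With the tool pointing down it reaches from about 0.425 to 0.875 m from the base axis. Payload 4.7 kg.
Tool frame: the origin (TCP) lies between the finger pads; the fingertips stand 17 mm ahead of it and the grasp point (between the pads) lies 2 mm behind it; z points along the fingers, y is the line along which they close (so a half turn about z gives the same grasp; the last joint's range is limited). The gripper opens to 87 mm and grips with 3 to 60 N. Pads are 19 mm wide; open, the fingers measure 117 mm over their backs; the gripper's body (75 mm by 190 mm) begins 51 mm behind the grasp point.
Start: joints at [-72.645, 18.392, -4.016, 83.108, 1.295, 78.541, -3.26], TCP at [0.185, 0.623, 0.24] pointing down, gripper open.
Joint ranges: [-163.93, 163.93], [-17.29, 119.83], [-79.2, 71.16], [3.27, 140.29], [-89.18, 269.18], [5.43, 117.66], [-154.24, 154.24]. Speed limits (degrees/s): [147.25, 147.25, 180, 180, 180, 180, 180].

## Interface

Orientations are given as [roll, pitch, yaw] about the fixed x, y, z axes, in that order (R = Rz(yaw) Ry(pitch) Rx(roll)).
In Python, from cell import env, cams gives the robot as it stands.
- The arm moves only by the shell command python3 -m pendant 'ROWS' [FORCE]. ROWS is JSON, a list of rows, each an object of numbers: "tx", "ty", "tz": the shift along the tool's x, y, z each as a share of 0.05 m, from -1 to 1; "spin": the turn about the tool's z as a share of 4 degrees, from -1 to 1; "claw": the closure, from 0 (fully open) to 1 (shut). A call has 1 to 10 rows; each row shifts and turns the commanded pose from where the row before left it, along the tool's axes as they then stand; what a row does not reach is not made up. A row lasts 1/8 s, in which the tool goes at most 62.5 mm and 10.7 degrees, less where a joint would pass 70% of its speed; a pose out of reach is approached as far as the arm can. A call with a number of a shift or a turn outside -1 to 1 is refused whole. A call with a gripper value outside its range is refused whole. The fingers move at their own pace and stop on an object; FORCE is the grip in N (left out, the last holds). Time passes only in rows, so rows that do not move let the fingers close. It gives the time, the measured TCP pose, the force, the opening and the grip force at its end, in the units of the state.
- env.get_obs(): the state, without advancing time (a new reading comes with each control period).
- cams.read_camera(name): name is "side" or "top"; returns the picture (420x560x3 uint8, red, green, blue); there is no depth.
- cams.camera_info(name): a dict with "fx", "fy", "cx", "cy" (pixels), "k1" (the pictures are not rectified: a ray, as slopes to the right and down, at radius r is drawn at 1 + k1 r^2 times it, then the intrinsics apply), "rvec" (rotation vector, rad) and "tvec" (3), from world to camera coordinates, as OpenCV has them. Camera axes: x right, y down, z forward; pixel columns grow to the right and rows downward; lengths in m; the calibration is good to about 2 mm. A picture is of the moment at which its call begins. camera_info takes no time and is no camera call.
- env.sign_off(): hands the job in; it is judged then, once.
The state is a dict: "time_s": time; "qpos": joint angles; "joint_velocities": joint speeds; "effort": joint torques, N m; "tool_pos": TCP position; "tool_rot": TCP orientation; "force": force on the tool from outside, world axes, zero at the start; "wrist_torque": the same for the moment, N m; "grip_width": finger opening in m; "grasp_force": force on a finger pad.
Only numpy, scipy, OpenCV 4.12 (cv2) and the standard library are available. Lean on these libraries where they do the work, as an engineer would, in place of code of your own. Each camera call takes 0.05 s, during which the arm holds its last target. There are 200 camera calls.

## Task

The layers of the bar mould have slipped out of line. Take the tapered pin (wooden grip) from the stand, feel your way down through the near right corner hole of all the layers into the base board without forcing it, and press it home until its collar sits flat on the top layer, so that it draws the layers into line. Then put the straight pin (black grip) fully home in the near left hole and leave both pins in; move the layers only with the pins, not with the gripper, press no harder than a firm hand (about 3 kg) and leave the other things where they are.

Things in the scene. Friction and masses are not known exactly. Their poses are not given: they have to be found in the camera images.
- mould: bar mould fixed to the table: plywood base board (226x146, 14 mm thick, on 18 mm battens), on it three 10 mm plastic layers (210x130; white, grey, white) with a 110x34 window. Origin: middle of the underside; x along it to the far end, y left, z up. At its near end two 15 mm holes go through layers and board into 18 mm of air: near right for the tapered pin, near left for the straight one
- pivot (a point): axis of the bolt at the far left corner, at the top layer's upper surface (its head, 22 mm across, stands 8 mm proud); 192 mm from drift_seat. Each layer swings level on it by itself, resists with 2 to 4 N at the pin holes and stays where it is left
- drift_seat (a point): fixed point on the axis of the base board's hole for the tapered pin, at the height of the top layer's upper surface (62 mm above the table): the middle of that pin's shoulder rests here when home. A tip that misses a hole is stopped by the middle layer, lower layer or board 10, 20 or 30 mm below this height
- top_drift_hole (a point): mouth of the top layer's hole for the tapered pin, at its upper surface; up to 4 mm from drift_seat at the start. The middle and lower layers' holes are NOT measured: each lies up to 13.5 mm to either side of the board's, square to the line from drift_seat to pivot. A pin in a layer's hole draws that layer along when moved sideways
- dowel_seat (a point): fixed point on the axis of the base board's hole for the straight pin, at the height of the top layer's upper surface: its shoulder rests here when home; 90 mm from drift_seat. The layers' holes line up with it (within 1.5 mm) once the tapered pin is home
- top_layer (a joint): angle of the top layer about the pivot bolt (rad, grows anticlockwise from above); 0 when in line with the base board
- pin_stand: small wooden stand fixed to the table, 62 mm deep, 150 mm wide, 72 mm high; the two pins stand in its two 16 mm holes, 84 mm apart along its y, shoulders on its top. Origin: middle of the underside
- drift: tapered steel pin, wooden grip, brass ferrule, 0.16 kg, upright in the stand. Origin: middle of the round grip (26 mm across, 46 tall); z up along the pin. Flat shoulder (collar 22 mm across) 28 mm below the origin; below it 38 mm of straight shank 13.8 mm across, then a 20 mm cone down to 7 mm and a rounded nose; tip 59.5 mm below the shoulder
- dowel: straight steel pin, black plastic grip, 0.16 kg, upright in the stand's other hole. Origin: middle of the round grip (26 mm across, 46 tall); z up along the pin. Flat shoulder (collar 22 mm across) 28 mm below the origin; shank 11.5 mm across with a 4 mm chamfer to 7 mm at its foot; tip 54 mm below the shoulder
- cast_bar: loose white gypsum bar, 34x110x30 mm, lying on the table. Origin: middle of the underside
- scraper: loose filling knife with a red grip, 68x192x17 mm, lying on the table. Origin: middle of the underside
- bowl: loose green plaster bowl, 133 mm across, 63 mm high. Origin: middle of the underside
Things that resemble listed ones, but are neither listed nor needed, are in the scene too. What is shaped like the dowel but blue, green or red is not meant.

How it is judged:
By the outcome, as a careful person would: the job done as asked, in the order asked, and still so for the second after the job is handed in, with the robot touching nothing.
It also fails if it takes over 72 s, if anything falls off the work surface, if the arm or the gripper's body presses on something with over 40 N, if the wrist force passes 120 N, or if a joint passes its speed limit or range.

## Working session

There is one attempt and no reset: what is moved stays moved. The work goes in short steps, Python scripts to look and compute and a shell command to move; the robot and the scene stay as the last step left them, time stands still between calls to the robot, and variables do not carry over. Pictures are saved under pics/ and viewed, at most 10 in all, crops included, and the job is handed in when it is done.

```bash
ls; mkdir -p pics; python3 - <<'E'
from cell import env,cams
import cv2
o=env.get_obs(); print(o)
for n in("side","top"):
    cv2.imwrite(f"pics/{n}0.png",cams.read_camera(n)[:,:,::-1]); print(n,cams.camera_info(n))
E
```

```text
pics
{'time_s': 0.0, 'qpos': array([-72.64468381,  18.43718054,  -4.01401912,  83.17504833,
         1.29517288,  78.53970349,  -3.25891529]), 'joint_velocities': array([-0.01210685, -0.06965865, -0.0570644 , -0.14553975, -0.01779173,
       -0.03027779, -0.02974298]), 'effort': array([ 3.05888825e-04, -4.91278481e+01, -4.04152488e-01, -3.12538218e+01,
       -6.41285232e-02,  4.35017352e-02,  1.74202332e-04]), 'tool_pos': array([0.18504284, 0.62256634, 0.23848128]), 'tool_rot': array([-1.79893312e+02,  6.38121828e-03,  1.63454127e+02]), 'force': array([ 0.32267367,  0.33322641, -0.67467852]), 'wrist_torque': array([-0.00836163, -0.01100456, -0.01435141]), 'grasp_force': 0.0, 'grip_width': 0.0869096246202758}
side {'fx': 444.76427436455793, 'fy': 444.76427436455793, 'cx': 269.8715835982773, 'cy': 214.57590489911328, 'k1': -0.03404396974376289, 'rvec': array([ 0.22471705, -2.73914473,  1.33602215]), 'tvec': array([0.53953574, 0.18033618, 0.80177102])}
top {'fx': 444.45285560471206, 'fy': 444.45285560471206, 'cx': 283.48076164186733, 'cy': 204.12863264473177, 'k1': -0.013748055761484775, 'rvec': array([ 2.17645469, -2.19088521,  0.02158145]), 'tvec': array([-0.03715972,  0.55542668,  1.0979636 ])}
```

View pics/side0.png

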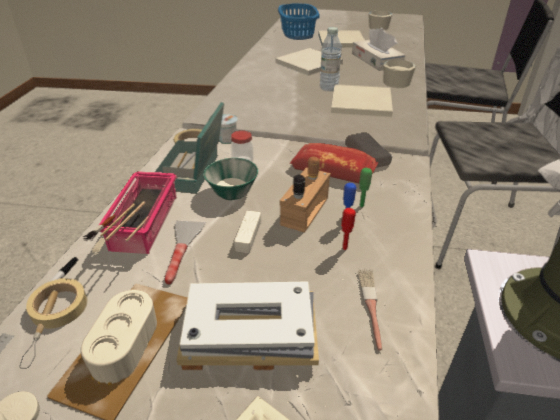

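View pics/top0.png

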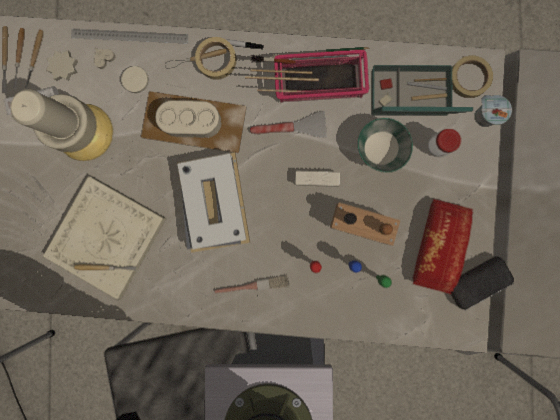

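The side and top views both show the mould. In the top view the bolt is near (187,160), the near left hole (191,239) and the near right hole (234,232). The stand holds the black grip at (350,217) and the wooden grip at (386,229).

```bash
cat > h.py <<'E'
import numpy as np,cv2
from cell import env,cams
def K(i): return np.array([[i['fx'],0,i['cx']],[0,i['fy'],i['cy']],[0,0,1.]]),np.array([i['k1'],0,0,0.])
def ray(n,uv):
    i=cams.camera_info(n);k,d=K(i);R=cv2.Rodrigues(i['rvec'])[0]
    p=cv2.undistortPoints(np.array([[uv]],float),k,d)[0,0]
    return -R.T@i['tvec'],R.T@np.array([p[0],p[1],1])
def plane(n,uv,z):
    c,v=ray(n,uv);return (c+v*(z-c[2])/v[2]).round(4)
def tri(a,b):
    A=np.zeros((3,3));r=np.zeros(3);L=[ray('side',a),ray('top',b)]
    for c,v in L:
        v=v/np.linalg.norm(v);P=np.eye(3)-np.outer(v,v);A+=P;r+=P@c
    return np.linalg.solve(A,r).round(4)
def proj(n,X):
    i=cams.camera_info(n);k,d=K(i)
    return cv2.projectPoints(np.array([X],float),i['rvec'],i['tvec'],k,d)[0].ravel().round(1)
E
python3 - <<'E'
from h import *
print(proj('top',(0,0,0)),proj('top',(.185,.623,.24)))
t=cv2.imread('pics/top0.png');s=cv2.imread('pics/side0.png')
def crop(im,x,y,w,h,f): return cv2.resize(im[y:y+h,x:x+w],None,fx=f,fy=f,interpolation=cv2.INTER_CUBIC)
a=crop(t,165,140,95,120,5); b=crop(t,325,195,80,50,4);c=crop(s,275,155,60,70,4)
o=np.zeros((600,800,3),np.uint8); o[:600,:475]=a;o[:200,480:800]=b;o[210:490,480:720]=c
cv2.imwrite('pics/c1.png',o)
cv2.imwrite('pics/c2.png',crop(s,170,270,160,110,5))
E
```

```text
[268.5 428.2] [-48.7 385.1]
```

View pics/c1.png

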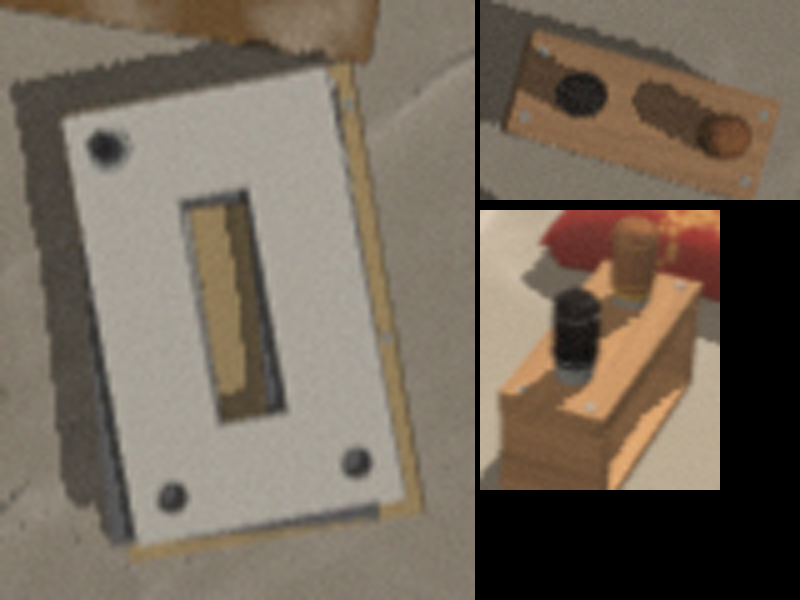

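View pics/c2.png

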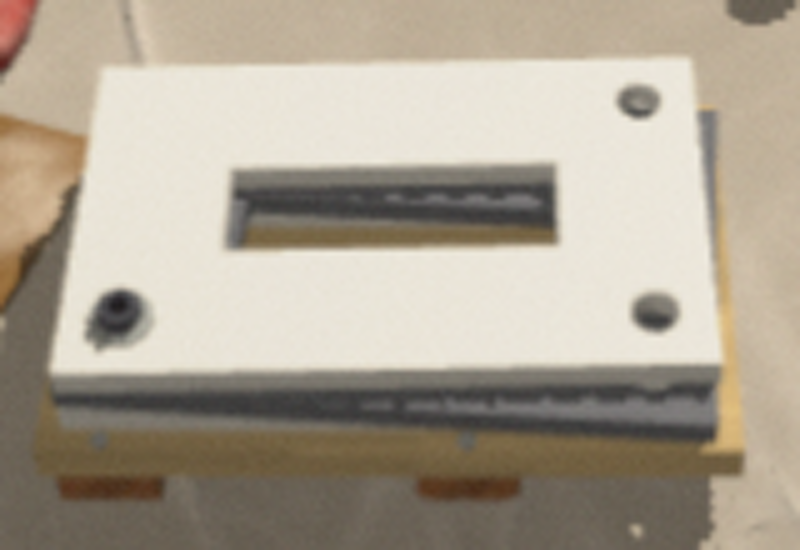

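The crops show the bolt at c1 (107,148), the drift hole at (356,463) and the dowel hole at (172,497). The grey layer sticks out to the left at the near end, so the middle hole is on the +y side. The pin tops are at c1 (581,94) for black and (724,134) for wood.

```bash
python3 - <<'E'
from h import *
N=np.array
d5=lambda x,y:((x+.5)/5-.5,(y+.5)/5-.5); d4=lambda x,y:((x+.5)/4-.5,(y+.5)/4-.5)
P={}
for n,tp,sd,z in [('drift_hole',(356,463),(638,101),.062),('dowel_hole',(172,497),(656,311),.062),('bolt',(107,148),(120,303),.070)]:
    a=N(d5(*tp))+[165,140];b=N(d5(*sd))+[170,270]
    print(n,plane('top',a,z),plane('side',b,z),tri(b,a)); P[n]=(plane('top',a,z)+plane('side',b,z))/2
for n,tp,sd in [('black',(101,94),(97,92)),('wood',(244,134),(154,15))]:
    a=N(d4(*tp))+[325,195];b=N(d4(*sd))+[275,155]
    print(n,plane('top',a,.123),plane('side',b,.123),tri(b,a))
for a,b in[('bolt','drift_hole'),('drift_hole','dowel_hole')]: print(np.linalg.norm((P[a]-P[b])[:2]))
# base board right edge and near edge in top view (board top z=.032)
im=cv2.imread('pics/top0.png');hsv=cv2.cvtColor(im,cv2.COLOR_BGR2HSV)
m=((hsv[...,0]>12)&(hsv[...,0]<28)&(hsv[...,1]>90)&(hsv[...,2]>100)).astype(np.uint8)
m[:152]=0;m[252:]=0;m[:,:180]=0;m[:,252:]=0
R=[(max(np.where(m[r,228:])[0])+228.5,r) for r in range(158,238) if m[r,228:].any()]
B=[(c,max(np.where(m[232:,c])[0])+232.5) for c in range(195,244) if m[232:,c].any()]
for nm,L in(('right',R),('near',B)):
    W=N([plane('top',p,.032)[:2] for p in L]);l=cv2.fitLine(W.astype(np.float32),cv2.DIST_HUBER,0,1e-4,1e-4).ravel()
    print(nm,len(L),l,np.degrees(np.arctan2(l[1],l[0])))
E
```

```text
drift_hole [0.4865 0.0721 0.062 ] [0.4855 0.0746 0.062 ] [0.4861 0.0724 0.0595]
dowel_hole [0.4707 0.1605 0.062 ] [0.469  0.1624 0.062 ] [0.4699 0.1609 0.06  ]
bolt [0.6379 0.1907 0.07  ] [0.6356 0.1926 0.07  ] [0.6373 0.191  0.0677]
black [ 0.5175 -0.1924  0.123 ] [ 0.5154 -0.1863  0.123 ] [ 0.5168 -0.193   0.1186]
wood [ 0.4946 -0.2716  0.123 ] [ 0.4929 -0.27    0.123 ] [ 0.4938 -0.2719  0.1218]
0.19162581376213386
0.0895680328018875
right 75 [0.9872767  0.15901192 0.56993335 0.06085867] 9.1495495
near 24 [ 0.16510989 -0.9862752   0.44576     0.14925   ] -80.496376
```

```bash
python3 -m pendant '[{"tx":-0.79,"ty":-0.44,"claw":0.4},{"tx":-0.79,"ty":-0.44,"claw":0.4},{"tx":-0.79,"ty":-0.44,"claw":0.4},{"tx":-0.79,"ty":-0.44,"claw":0.4},{"tx":-0.79,"ty":-0.44,"claw":0.4},{"tx":-0.79,"ty":-0.44,"claw":0.4},{"tx":-0.79,"ty":-0.44,"claw":0.4},{"tx":-0.79,"ty":-0.44,"claw":0.4},{"tx":-0.79,"ty":-0.44,"claw":0.4},{"tx":-0.79,"ty":-0.44,"claw":0.4}]' 30
python3 -m pendant '[{"tx":-0.26,"ty":-0.91},{"tx":-0.26,"ty":-0.91},{"tx":-0.26,"ty":-0.91},{"tx":-0.26,"ty":-0.91},{"tx":-0.26,"ty":-0.91},{"tx":-0.26,"ty":-0.91},{"tx":-0.26,"ty":-0.91},{"tx":-0.26,"ty":-0.91},{"tx":-0.26,"ty":-0.91},{"tx":-0.26,"ty":-0.91}]'
```

```text
invalid input at $[0]: expected keys tx, ty, tz, spin, claw
invalid input at $[0]: expected keys tx, ty, tz, spin, claw
```

```bash
python3 -m pendant '[{"tx":-0.26,"ty":-0.91},{"tx":-0.26,"ty":-0.91},{"spin":-0.96},{"spin":-0.96},{"spin":-0.96},{"spin":-0.96},{"spin":-0.96},{"spin":-0.96},{"spin":-0.96},{"spin":-0.96}]'; python3 -m pendant '[{"spin":-0.96},{"spin":-0.96},{"spin":-0.96},{"spin":-0.96},{"spin":-0.96},{"spin":-0.96},{},{},{}]'
```

```text
invalid input at $[0]: expected keys tx, ty, tz, spin, claw
invalid input at $[0]: expected keys tx, ty, tz, spin, claw
```

```bash
python3 -m pendant '[{"tx":-0.79,"ty":-0.44,"tz":0,"spin":0,"claw":0.4},{"tx":-0.79,"ty":-0.44,"tz":0,"spin":0,"claw":0.4},{"tx":-0.79,"ty":-0.44,"tz":0,"spin":0,"claw":0.4},{"tx":-0.79,"ty":-0.44,"tz":0,"spin":0,"claw":0.4},{"tx":-0.79,"ty":-0.44,"tz":0,"spin":0,"claw":0.4},{"tx":-0.79,"ty":-0.44,"tz":0,"spin":0,"claw":0.4},{"tx":-0.79,"ty":-0.44,"tz":0,"spin":0,"claw":0.4},{"tx":-0.79,"ty":-0.44,"tz":0,"spin":0,"claw":0.4},{"tx":-0.79,"ty":-0.44,"tz":0,"spin":0,"claw":0.4},{"tx":-0.79,"ty":-0.44,"tz":0,"spin":0,"claw":0.4}]' 30
```

```text
time_s: 1.35
tool_pos: [0.5017, 0.2985, 0.2392]
tool_rot: [-180.0, -0.0, 163.5]
force: [-0.0, 0.8, 0.2]
grip_width: 0.0525
grasp_force: 0.0
```

```bash
python3 -m pendant '[{"tx":-0.31,"ty":-1,"tz":0,"spin":0,"claw":0.4},{"tx":-0.31,"ty":-1,"tz":0,"spin":0,"claw":0.4},{"tx":-0.31,"ty":-1,"tz":0,"spin":0,"claw":0.4},{"tx":-0.31,"ty":-1,"tz":0,"spin":0,"claw":0.4},{"tx":-0.31,"ty":-1,"tz":0,"spin":0,"claw":0.4},{"tx":-0.31,"ty":-1,"tz":0,"spin":0,"claw":0.4},{"tx":-0.31,"ty":-1,"tz":0,"spin":0,"claw":0.4},{"tx":-0.31,"ty":-1,"tz":0,"spin":0,"claw":0.4},{"tx":-0.31,"ty":-1,"tz":0,"spin":0,"claw":0.4},{"tx":-0.31,"ty":-0.95,"tz":0,"spin":0,"claw":0.4}]'
python3 -m pendant '[{"tx":0,"ty":0,"tz":0,"spin":-0.96,"claw":0.4},{"tx":0,"ty":0,"tz":0,"spin":-0.96,"claw":0.4},{"tx":0,"ty":0,"tz":0,"spin":-0.96,"claw":0.4},{"tx":0,"ty":0,"tz":0,"spin":-0.96,"claw":0.4},{"tx":0,"ty":0,"tz":0,"spin":-0.96,"claw":0.4},{"tx":0,"ty":0,"tz":0,"spin":-0.96,"claw":0.4},{"tx":0,"ty":0,"tz":0,"spin":-0.96,"claw":0.4},{"tx":0,"ty":0,"tz":0,"spin":-0.96,"claw":0.4},{"tx":0,"ty":0,"tz":0,"spin":-0.96,"claw":0.4},{"tx":0,"ty":0,"tz":0,"spin":-0.96,"claw":0.4}]'
python3 -m pendant '[{"tx":0,"ty":0,"tz":0,"spin":-0.96,"claw":0.4},{"tx":0,"ty":0,"tz":0,"spin":-0.96,"claw":0.4},{"tx":0,"ty":0,"tz":0,"spin":-0.96,"claw":0.4},{"tx":0,"ty":0,"tz":0,"spin":-0.96,"claw":0.4},{"tx":0,"ty":0,"tz":0,"spin":0,"claw":0.4},{"tx":0,"ty":0,"tz":0,"spin":0,"claw":0.4}]'
```

```text
time_s: 2.6
tool_pos: [0.5076, -0.2229, 0.2394]
tool_rot: [180.0, 0.0, 163.4]
force: [-0.1, -0.5, -0.4]
grip_width: 0.0524
grasp_force: 0.0
time_s: 3.85
tool_pos: [0.5077, -0.2212, 0.2391]
tool_rot: [180.0, -0.0, -158.0]
force: [0.1, 0.4, -0.5]
grip_width: 0.0521
grasp_force: 0.0
time_s: 4.6
tool_pos: [0.5079, -0.2213, 0.2394]
tool_rot: [180.0, -0.0, -142.8]
force: [-0.9, -0.1, -0.3]
grip_width: 0.0522
grasp_force: 0.0
```

```bash
python3 -m pendant '[{"tx":0.413,"ty":-0.314,"tz":0,"spin":0,"claw":0.4},{"tx":0.413,"ty":-0.314,"tz":0.4,"spin":0,"claw":0.4},{"tx":0,"ty":0,"tz":0.6,"spin":0,"claw":0.4},{"tx":0,"ty":0,"tz":0.7,"spin":0,"claw":0.4},{"tx":0,"ty":0,"tz":0.6,"spin":0,"claw":0.4},{"tx":0,"ty":0,"tz":0.3,"spin":0,"claw":0.4},{"tx":0,"ty":0,"tz":0.23,"spin":0,"claw":0.4},{"tx":0,"ty":0,"tz":0,"spin":0,"claw":0.4}]'
python3 -c "
from h import *
cv2.imwrite('pics/g.png',cv2.resize(np.hstack([cams.read_camera('side')[130:250,250:390],cams.read_camera('top')[160:280,310:450]])[:,:,::-1],None,fx=2.8,fy=2.8))"
```

```text
time_s: 5.6
tool_pos: [0.497, -0.2602, 0.1061]
tool_rot: [179.9, -0.2, -142.8]
force: [1.1, 0.1, -0.4]
grip_width: 0.0517
grasp_force: 0.0
```

View pics/g.png

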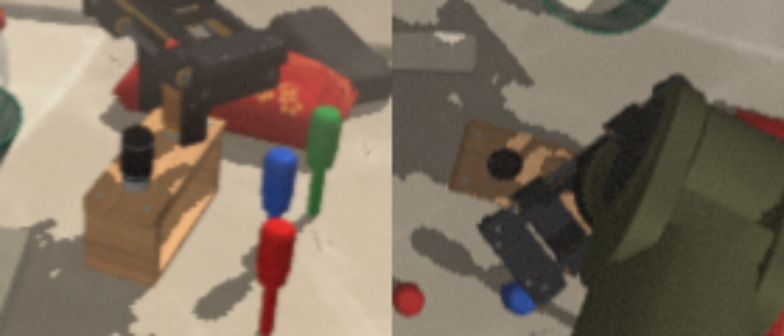

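The wooden pin stands between the open fingers, with the black pin clear. The tool is about 11 mm short, so I correct that and then grip.

```bash
python3 -m pendant '[{"tx":0.09,"ty":-0.07,"tz":0,"spin":0,"claw":0.4},{"tx":0.09,"ty":-0.07,"tz":0.08,"spin":0,"claw":0.4},{"tx":0,"ty":0,"tz":0.08,"spin":0,"claw":0.4},{"tx":0,"ty":0,"tz":0,"spin":0,"claw":0.4}]'
python3 -m pendant '[{"tx":0,"ty":0,"tz":0,"spin":0,"claw":0.8},{"tx":0,"ty":0,"tz":0,"spin":0,"claw":0.8},{"tx":0,"ty":0,"tz":0,"spin":0,"claw":0.8},{"tx":0,"ty":0,"tz":0,"spin":0,"claw":0.8}]' 50
```

```text
time_s: 6.2
tool_pos: [0.4942, -0.2711, 0.0986]
tool_rot: [180.0, -0.2, -142.8]
force: [-0.6, 0.2, -0.0]
grip_width: 0.052
grasp_force: 0.0
time_s: 6.7
tool_pos: [0.4951, -0.2724, 0.099]
tool_rot: [-179.9, -0.1, -142.8]
force: [2.6, -2.6, -0.7]
grip_width: 0.0246
grasp_force: 49.9
```

```bash
python3 -m pendant '[{"tx":0,"ty":0,"tz":-0.3,"spin":0,"claw":0.8},{"tx":0,"ty":0,"tz":-0.6,"spin":0,"claw":0.8},{"tx":0,"ty":0,"tz":-0.9,"spin":0,"claw":0.8},{"tx":0,"ty":0,"tz":-0.7,"spin":0,"claw":0.8},{"tx":0,"ty":0,"tz":-0.3,"spin":0,"claw":0.8}]'
python3 -m pendant '[{"tx":-0.3,"ty":0.42,"tz":0,"spin":0,"claw":0.8},{"tx":-0.5,"ty":0.7,"tz":0,"spin":0,"claw":0.8},{"tx":-0.57,"ty":0.8,"tz":0,"spin":0,"claw":0.8},{"tx":-0.57,"ty":0.8,"tz":0,"spin":0,"claw":0.8},{"tx":-0.57,"ty":0.8,"tz":0,"spin":0,"claw":0.8},{"tx":-0.57,"ty":0.8,"tz":0,"spin":0,"claw":0.8},{"tx":-0.5,"ty":0.7,"tz":0,"spin":0,"claw":0.8},{"tx":-0.3,"ty":0.42,"tz":0,"spin":0,"claw":0.8},{"tx":0,"ty":0,"tz":0,"spin":0,"claw":0.8}]'
```

```text
time_s: 7.32
tool_pos: [0.4948, -0.271, 0.2401]
tool_rot: [-180.0, -0.1, -142.8]
force: [-0.4, -0.2, -2.1]
grip_width: 0.0246
grasp_force: 49.9
time_s: 8.45
tool_pos: [0.4832, 0.0653, 0.2366]
tool_rot: [179.8, -0.3, -142.5]
force: [-0.5, -0.5, -2.3]
grip_width: 0.0247
grasp_force: 49.9
```

```bash
python3 -m pendant '[{"tx":-0.07,"ty":0.045,"tz":0.3,"spin":0,"claw":0.8},{"tx":-0.07,"ty":0.045,"tz":0.6,"spin":0,"claw":0.8},{"tx":0,"ty":0,"tz":0.4,"spin":0,"claw":0.8},{"tx":0,"ty":0,"tz":0.2,"spin":0,"claw":0.8},{"tx":0,"ty":0,"tz":0,"spin":0,"claw":0.8}]'
python3 -c "
from h import *
print(env.get_obs()['tool_pos'],env.get_obs()['tool_rot'])
cv2.imwrite('pics/i1.png',cv2.resize(np.hstack([cams.read_camera('side')[230:350,240:340],cams.read_camera('top')[150:270,180:280]])[:,:,::-1],None,fx=4,fy=4,interpolation=cv2.INTER_CUBIC))"
```

```text
time_s: 9.07
tool_pos: [0.4865, 0.0697, 0.1618]
tool_rot: [179.9, -0.3, -142.9]
force: [0.9, 0.6, -1.6]
grip_width: 0.0253
grasp_force: 49.9
[0.48653903 0.06967263 0.1618212 ] [ 179.89015344   -0.30208845 -142.87252494]
```

View pics/i1.png

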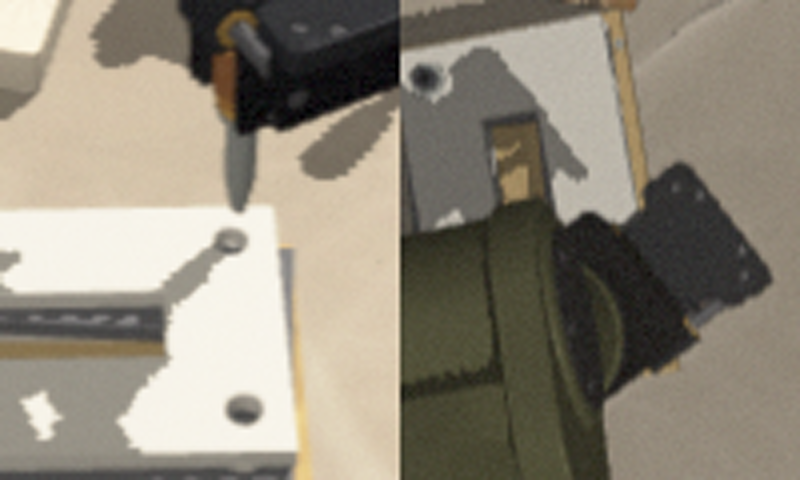

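The side view shows the tip at (238,210) and the hole mouth at (231,240). The arm hides the top view.

```bash
python3 -c "
from h import *
for z in(.074,.0755,.077):print(plane('side',(240+238.5/4-.5,230+209/4-.5),z))
print(plane('side',(240+231/4-.4,230+240.5/4-.4),.062))
print(proj('side',(.4865,.0697,.0755)))
R=lambda d:(-.7965*d[0]-.6046*d[1],-.6046*d[0]+.7965*d[1])
print(R((0,.0037)),R((-.0007,.0037)))
"
```

```text
[0.4835 0.0665 0.074 ]
[0.4834 0.0679 0.0755]
[0.4832 0.0693 0.077 ]
[0.4853 0.0744 0.062 ]
[297.2 282.3]
(-0.00223702, 0.00294705) (-0.0016794700000000002, 0.0033702700000000003)
```

```bash
python3 -c "
from h import *
im=cams.read_camera('side')
for r in range(261,284,3): print(r,im[r,290:308].sum(1)//3)
for z in(.075,.085,.095,.105,.115,.125):print(z,proj('side',(.4865,.0697,z)))
"
```

```text
261 [191 192 191 190 184 149 114  94  56  22  15  15  23  44  95 117 158 141]
264 [191 189 190 190 185 150 114 107 103 100  96  92  94 133 176 191 191 192]
267 [190 191 188 187 187 146 112 105 109 105  96  91  95 150 185 193 192 192]
270 [189 190 192 191 187 143 108 107 103 102  96  87  97 163 193 195 196 195]
273 [189 190 190 193 185 147 112 107 103 102  95  86 100 167 190 196 194 194]
276 [192 193 193 194 189 162 123 109 104 100  91 100 160 187 192 192 190 191]
279 [192 194 197 194 197 191 148 107 102  96 100 147 179 190 193 192 191 191]
282 [238 240 239 239 238 239 235 201 145 155 219 237 240 240 241 240 239 238]
0.075 [297.2 282.5]
0.085 [297.3 278.5]
0.095 [297.5 274.4]
0.105 [297.6 270.2]
0.115 [297.8 266. ]
0.125 [298.  261.7]
```

```bash
python3 -m pendant '[{"tx":-0.083,"ty":0.053,"tz":0,"spin":0,"claw":0.8},{"tx":0,"ty":0,"tz":0.15,"spin":0,"claw":0.8},{"tx":0,"ty":0,"tz":0.1,"spin":0,"claw":0.8},{"tx":0,"ty":0,"tz":0.06,"spin":0,"claw":0.8},{"tx":0,"ty":0,"tz":0,"spin":0,"claw":0.8},{"tx":0,"ty":0,"tz":0,"spin":0,"claw":0.8}]'
```

```text
time_s: 9.98
tool_pos: [0.4889, 0.0752, 0.1475]
tool_rot: [180.0, -0.2, -142.8]
force: [0.2, 0.1, -1.1]
grip_width: 0.025
grasp_force: 49.9
```

```bash
python3 -m pendant '[{"tx":0,"ty":0,"tz":0.04,"spin":0,"claw":0.8},{"tx":0,"ty":0,"tz":0.04,"spin":0,"claw":0.8},{"tx":0,"ty":0,"tz":0,"spin":0,"claw":0.8}]'; python3 -m pendant '[{"tx":0,"ty":0,"tz":0.04,"spin":0,"claw":0.8},{"tx":0,"ty":0,"tz":0,"spin":0,"claw":0.8}]'
```

```text
time_s: 10.35
tool_pos: [0.4886, 0.0752, 0.1432]
tool_rot: [179.9, -0.2, -142.8]
force: [-0.6, 0.2, -2.1]
grip_width: 0.0245
grasp_force: 49.9
time_s: 10.6
tool_pos: [0.4886, 0.0752, 0.1413]
tool_rot: [179.9, -0.2, -142.8]
force: [0.0, 0.0, -1.7]
grip_width: 0.0246
grasp_force: 49.9
```

```bash
python3 -m pendant '[{"tx":0,"ty":0,"tz":0.04,"spin":0,"claw":0.8},{"tx":0,"ty":0,"tz":0,"spin":0,"claw":0.8}]'; python3 -m pendant '[{"tx":0,"ty":0,"tz":0.04,"spin":0,"claw":0.8},{"tx":0,"ty":0,"tz":0,"spin":0,"claw":0.8}]'
```

```text
time_s: 10.85
tool_pos: [0.4886, 0.0752, 0.1392]
tool_rot: [179.9, -0.2, -142.8]
force: [-0.8, -0.3, -2.6]
grip_width: 0.0251
grasp_force: 49.9
time_s: 11.1
tool_pos: [0.489, 0.0753, 0.1379]
tool_rot: [180.0, -0.2, -142.8]
force: [-0.4, -0.1, 1.4]
grip_width: 0.025
grasp_force: 49.9
```

```bash
python3 -m pendant '[{"tx":0,"ty":0,"tz":-0.03,"spin":0,"claw":0.8},{"tx":0,"ty":0.06,"tz":0,"spin":0,"claw":0.8},{"tx":0,"ty":0.06,"tz":0,"spin":0,"claw":0.8},{"tx":0,"ty":0,"tz":0.03,"spin":0,"claw":0.8},{"tx":0,"ty":0,"tz":0,"spin":0,"claw":0.8}]'; python3 -m pendant '[{"tx":0,"ty":0,"tz":-0.03,"spin":0,"claw":0.8},{"tx":0,"ty":0.06,"tz":0,"spin":0,"claw":0.8},{"tx":0,"ty":0,"tz":0.03,"spin":0,"claw":0.8},{"tx":0,"ty":0,"tz":0,"spin":0,"claw":0.8}]'
```

```text
time_s: 11.72
tool_pos: [0.4855, 0.0798, 0.1379]
tool_rot: [180.0, -0.2, -142.8]
force: [0.1, -1.9, 1.8]
grip_width: 0.0249
grasp_force: 49.9
time_s: 12.22
tool_pos: [0.4834, 0.0826, 0.1377]
tool_rot: [179.9, -0.2, -142.8]
force: [0.5, -1.8, 1.6]
grip_width: 0.025
grasp_force: 49.9
```

```bash
python3 -m pendant '[{"tx":0,"ty":0,"tz":-0.03,"spin":0,"claw":0.8},{"tx":0,"ty":0.06,"tz":0,"spin":0,"claw":0.8},{"tx":0,"ty":0,"tz":0.03,"spin":0,"claw":0.8},{"tx":0,"ty":0,"tz":0,"spin":0,"claw":0.8}]'; python3 -m pendant '[{"tx":0,"ty":0,"tz":-0.03,"spin":0,"claw":0.8},{"tx":0,"ty":0.06,"tz":0,"spin":0,"claw":0.8},{"tx":0,"ty":0,"tz":0.03,"spin":0,"claw":0.8},{"tx":0,"ty":0,"tz":0,"spin":0,"claw":0.8}]'
```

```text
time_s: 12.72
tool_pos: [0.4814, 0.0848, 0.1373]
tool_rot: [179.9, -0.2, -142.8]
force: [2.0, -1.4, -1.2]
grip_width: 0.0249
grasp_force: 49.9
time_s: 13.22
tool_pos: [0.4797, 0.0873, 0.1374]
tool_rot: [179.9, -0.2, -142.8]
force: [0.9, -1.1, -1.2]
grip_width: 0.0251
grasp_force: 49.9
```

```bash
python3 -m pendant '[{"tx":0,"ty":0,"tz":0.04,"spin":0,"claw":0.8},{"tx":0,"ty":0,"tz":0,"spin":0,"claw":0.8}]'; python3 -m pendant '[{"tx":0,"ty":0,"tz":0.04,"spin":0,"claw":0.8},{"tx":0,"ty":0,"tz":0,"spin":0,"claw":0.8}]'
```

```text
time_s: 13.48
tool_pos: [0.4797, 0.087, 0.1353]
tool_rot: [180.0, -0.2, -142.8]
force: [1.9, -1.5, -1.3]
grip_width: 0.025
grasp_force: 49.9
time_s: 13.72
tool_pos: [0.4797, 0.0871, 0.1333]
tool_rot: [179.9, -0.2, -142.8]
force: [1.4, -2.4, -0.8]
grip_width: 0.025
grasp_force: 49.9
```

In the middle hole. Continue down to the lower layer, where contact is expected near 0.1285.

```bash
python3 -m pendant '[{"tx":0,"ty":0,"tz":0.04,"spin":0,"claw":0.8},{"tx":0,"ty":0,"tz":0.02,"spin":0,"claw":0.8},{"tx":0,"ty":0,"tz":0,"spin":0,"claw":0.8}]'; python3 -m pendant '[{"tx":0,"ty":0,"tz":0.02,"spin":0,"claw":0.8},{"tx":0,"ty":0,"tz":0.02,"spin":0,"claw":0.8},{"tx":0,"ty":0,"tz":0,"spin":0,"claw":0.8}]'
```

```text
time_s: 14.1
tool_pos: [0.4796, 0.0871, 0.1303]
tool_rot: [179.9, -0.2, -142.8]
force: [1.9, -2.6, -2.3]
grip_width: 0.0249
grasp_force: 49.9
time_s: 14.48
tool_pos: [0.4796, 0.0872, 0.1283]
tool_rot: [179.9, -0.2, -142.8]
force: [2.0, -0.6, -1.1]
grip_width: 0.0247
grasp_force: 49.9
```

```bash
python3 -m pendant '[{"tx":0,"ty":0,"tz":0.02,"spin":0,"claw":0.8},{"tx":0,"ty":0,"tz":0,"spin":0,"claw":0.8}]'; python3 -m pendant '[{"tx":0,"ty":0,"tz":0.02,"spin":0,"claw":0.8},{"tx":0,"ty":0,"tz":0,"spin":0,"claw":0.8}]'
```

```text
time_s: 14.72
tool_pos: [0.4798, 0.0872, 0.1279]
tool_rot: [180.0, -0.2, -142.8]
force: [1.0, -1.8, 3.0]
grip_width: 0.0252
grasp_force: 49.9
time_s: 14.98
tool_pos: [0.4801, 0.0873, 0.1276]
tool_rot: [180.0, -0.1, -142.8]
force: [0.2, -1.1, 7.8]
grip_width: 0.025
grasp_force: 49.9
```

```bash
python3 -m pendant '[{"tx":0,"ty":0,"tz":-0.05,"spin":0,"claw":0.8},{"tx":0,"ty":-0.06,"tz":0,"spin":0,"claw":0.8},{"tx":0,"ty":-0.06,"tz":0,"spin":0,"claw":0.8},{"tx":0,"ty":0,"tz":0.04,"spin":0,"claw":0.8},{"tx":0,"ty":0,"tz":0,"spin":0,"claw":0.8}]'; python3 -m pendant '[{"tx":0,"ty":0,"tz":-0.03,"spin":0,"claw":0.8},{"tx":0,"ty":-0.08,"tz":0,"spin":0,"claw":0.8},{"tx":0,"ty":0,"tz":0.03,"spin":0,"claw":0.8},{"tx":0,"ty":0,"tz":0,"spin":0,"claw":0.8}]'
```

```text
time_s: 15.6
tool_pos: [0.4824, 0.0843, 0.1276]
tool_rot: [179.8, -0.2, -142.7]
force: [-4.5, 4.5, 6.2]
grip_width: 0.0249
grasp_force: 49.8
time_s: 16.1
tool_pos: [0.4847, 0.0806, 0.1264]
tool_rot: [179.8, -0.2, -142.7]
force: [-2.1, 4.5, 0.5]
grip_width: 0.0247
grasp_force: 49.8
```

```bash
python3 -m pendant '[{"tx":0,"ty":-0.04,"tz":0,"spin":0,"claw":0.8},{"tx":0,"ty":0,"tz":0.03,"spin":0,"claw":0.8},{"tx":0,"ty":0,"tz":0,"spin":0,"claw":0.8}]'; python3 -m pendant '[{"tx":0,"ty":0,"tz":0.03,"spin":0,"claw":0.8},{"tx":0,"ty":0,"tz":0,"spin":0,"claw":0.8}]'
```

```text
time_s: 16.48
tool_pos: [0.4858, 0.079, 0.1248]
tool_rot: [179.8, -0.2, -142.7]
force: [-3.3, 3.4, -0.2]
grip_width: 0.0249
grasp_force: 49.8
time_s: 16.73
tool_pos: [0.4858, 0.079, 0.1233]
tool_rot: [179.8, -0.2, -142.7]
force: [-2.6, 3.8, -0.6]
grip_width: 0.025
grasp_force: 49.8
```

```bash
python3 -m pendant '[{"tx":0,"ty":0,"tz":0.03,"spin":0,"claw":0.8},{"tx":0,"ty":0,"tz":0.03,"spin":0,"claw":0.8},{"tx":0,"ty":0,"tz":0,"spin":0,"claw":0.8}]'; python3 -m pendant '[{"tx":0,"ty":0,"tz":0.03,"spin":0,"claw":0.8},{"tx":0,"ty":0,"tz":0,"spin":0,"claw":0.8}]'
```

```text
time_s: 17.1
tool_pos: [0.4857, 0.079, 0.1203]
tool_rot: [179.8, -0.2, -142.7]
force: [-2.7, 4.3, -0.1]
grip_width: 0.0248
grasp_force: 49.8
time_s: 17.35
tool_pos: [0.4857, 0.0791, 0.1188]
tool_rot: [179.8, -0.2, -142.7]
force: [-2.8, 4.3, 0.3]
grip_width: 0.0249
grasp_force: 49.8
```

```bash
python3 -m pendant '[{"tx":0,"ty":0,"tz":0.03,"spin":0,"claw":0.8},{"tx":0,"ty":0,"tz":0,"spin":0,"claw":0.8}]'; python3 -m pendant '[{"tx":0,"ty":0,"tz":0.02,"spin":0,"claw":0.8},{"tx":0,"ty":0,"tz":0,"spin":0,"claw":0.8}]'
```

```text
time_s: 17.6
tool_pos: [0.4857, 0.0791, 0.1173]
tool_rot: [179.8, -0.2, -142.7]
force: [-2.9, 5.2, 0.3]
grip_width: 0.0245
grasp_force: 49.8
time_s: 17.85
tool_pos: [0.4857, 0.0791, 0.1163]
tool_rot: [179.8, -0.2, -142.7]
force: [-1.0, 4.9, -0.2]
grip_width: 0.0246
grasp_force: 49.8
```

```bash
python3 -m pendant '[{"tx":0,"ty":0,"tz":0.03,"spin":0,"claw":0.8},{"tx":0,"ty":0,"tz":0.03,"spin":0,"claw":0.8},{"tx":0,"ty":0,"tz":0,"spin":0,"claw":0.8}]'; python3 -m pendant '[{"tx":0,"ty":0,"tz":0.03,"spin":0,"claw":0.8},{"tx":0,"ty":0,"tz":0.03,"spin":0,"claw":0.8},{"tx":0,"ty":0,"tz":0,"spin":0,"claw":0.8}]'
```

```text
time_s: 18.23
tool_pos: [0.4858, 0.079, 0.1133]
tool_rot: [179.8, -0.2, -142.7]
force: [-2.0, 4.5, -0.4]
grip_width: 0.0251
grasp_force: 49.8
time_s: 18.6
tool_pos: [0.4861, 0.0786, 0.1104]
tool_rot: [179.8, -0.2, -142.8]
force: [-2.1, 3.2, -0.5]
grip_width: 0.0246
grasp_force: 49.8
```

```bash
python3 -m pendant '[{"tx":0,"ty":0,"tz":0.03,"spin":0,"claw":0.8},{"tx":0,"ty":0,"tz":0.03,"spin":0,"claw":0.8},{"tx":0,"ty":0,"tz":0,"spin":0,"claw":0.8}]'; python3 -m pendant '[{"tx":0,"ty":0,"tz":0.03,"spin":0,"claw":0.8},{"tx":0,"ty":0,"tz":0.03,"spin":0,"claw":0.8},{"tx":0,"ty":0,"tz":0,"spin":0,"claw":0.8}]'
```

```text
time_s: 18.98
tool_pos: [0.4863, 0.0781, 0.1075]
tool_rot: [179.9, -0.2, -142.8]
force: [-2.8, 4.3, -1.8]
grip_width: 0.0244
grasp_force: 49.8
time_s: 19.35
tool_pos: [0.4865, 0.0779, 0.1045]
tool_rot: [179.9, -0.2, -142.8]
force: [-2.7, 3.7, -0.7]
grip_width: 0.0248
grasp_force: 49.8
```

```bash
python3 -m pendant '[{"tx":0,"ty":0,"tz":0.04,"spin":0,"claw":0.8},{"tx":0,"ty":0,"tz":0.04,"spin":0,"claw":0.8},{"tx":0,"ty":0,"tz":0,"spin":0,"claw":0.8}]'; python3 -m pendant '[{"tx":0,"ty":0,"tz":0.04,"spin":0,"claw":0.8},{"tx":0,"ty":0,"tz":0.04,"spin":0,"claw":0.8},{"tx":0,"ty":0,"tz":0,"spin":0,"claw":0.8}]'
```

```text
time_s: 19.73
tool_pos: [0.4865, 0.0778, 0.1005]
tool_rot: [179.9, -0.2, -142.8]
force: [-1.9, 4.9, -2.0]
grip_width: 0.0249
grasp_force: 49.8
time_s: 20.1
tool_pos: [0.4865, 0.0778, 0.0966]
tool_rot: [179.9, -0.2, -142.8]
force: [-2.7, 4.2, -2.0]
grip_width: 0.0249
grasp_force: 49.8
```

```bash
python3 -m pendant '[{"tx":0,"ty":0,"tz":0.04,"spin":0,"claw":0.8},{"tx":0,"ty":0,"tz":0.04,"spin":0,"claw":0.8},{"tx":0,"ty":0,"tz":0.02,"spin":0,"claw":0.8},{"tx":0,"ty":0,"tz":0,"spin":0,"claw":0.8}]'; python3 -m pendant '[{"tx":0,"ty":0,"tz":0.03,"spin":0,"claw":0.8},{"tx":0,"ty":0,"tz":0.02,"spin":0,"claw":0.8},{"tx":0,"ty":0,"tz":0,"spin":0,"claw":0.8}]'; python3 -m pendant '[{"tx":0,"ty":0,"tz":0.02,"spin":0,"claw":0.8},{"tx":0,"ty":0,"tz":0,"spin":0,"claw":0.8}]'
```

```text
time_s: 20.6
tool_pos: [0.4866, 0.0777, 0.0917]
tool_rot: [179.9, -0.2, -142.8]
force: [-2.0, 4.3, -0.6]
grip_width: 0.025
grasp_force: 49.8
time_s: 20.98
tool_pos: [0.4866, 0.0777, 0.0892]
tool_rot: [179.9, -0.2, -142.8]
force: [-3.5, 4.6, -0.5]
grip_width: 0.0249
grasp_force: 49.8
time_s: 21.22
tool_pos: [0.4867, 0.0777, 0.0886]
tool_rot: [179.9, -0.2, -142.8]
force: [-2.6, 4.1, 1.3]
grip_width: 0.0252
grasp_force: 49.8
```

```bash
python3 -m pendant '[{"tx":0,"ty":0.01,"tz":0.03,"spin":0,"claw":0.8},{"tx":0,"ty":0,"tz":0.03,"spin":0,"claw":0.8},{"tx":0,"ty":0,"tz":0,"spin":0,"claw":0.8}]'
```

```text
time_s: 21.6
tool_pos: [0.4873, 0.0772, 0.0883]
tool_rot: [-179.9, -0.2, -142.8]
force: [-8.8, 1.0, 18.7]
grip_width: 0.025
grasp_force: 49.8
```

```bash
python3 -m pendant '[{"tx":0,"ty":0,"tz":-0.06,"spin":0,"claw":0.8},{"tx":0,"ty":0,"tz":0,"spin":0,"claw":0.8},{"tx":0,"ty":0,"tz":0,"spin":0,"claw":0.4},{"tx":0,"ty":0,"tz":0,"spin":0,"claw":0.4},{"tx":0,"ty":0,"tz":0,"spin":0,"claw":0.4},{"tx":0,"ty":0,"tz":-0.4,"spin":0,"claw":0.4},{"tx":0,"ty":0,"tz":-0.8,"spin":0,"claw":0.4},{"tx":0,"ty":0,"tz":-0.9,"spin":0,"claw":0.4},{"tx":0,"ty":0,"tz":-0.7,"spin":0,"claw":0.4},{"tx":0,"ty":0,"tz":-0.2,"spin":0,"claw":0.4}]'
python3 -m pendant '[{"tx":0.3,"ty":-0.5,"tz":0,"spin":0,"claw":0.4},{"tx":0.4,"ty":-0.67,"tz":0,"spin":0,"claw":0.4},{"tx":0.4,"ty":-0.67,"tz":0,"spin":0,"claw":0.4},{"tx":0.4,"ty":-0.67,"tz":0,"spin":0,"claw":0.4},{"tx":0.4,"ty":-0.67,"tz":0,"spin":0,"claw":0.4},{"tx":0.4,"ty":-0.67,"tz":0,"spin":0,"claw":0.4},{"tx":0.3,"ty":-0.5,"tz":0,"spin":0,"claw":0.4},{"tx":0.2,"ty":-0.32,"tz":0,"spin":0,"claw":0.4},{"tx":0,"ty":0,"tz":0,"spin":0,"claw":0.4}]'
python3 -c "
from h import *
t=cams.read_camera('top')[150:255,165:270];s=cams.read_camera('side')[255:360,180:320]
cv2.imwrite('pics/j1.png',cv2.resize(np.hstack([s,t])[:,:,::-1],None,fx=3.2,fy=3.2,interpolation=cv2.INTER_CUBIC))"
```

```text
time_s: 22.85
tool_pos: [0.4883, 0.0781, 0.2408]
tool_rot: [-179.9, 0.0, -142.8]
force: [0.3, -0.3, 0.4]
grip_width: 0.0526
grasp_force: 0.0
time_s: 23.98
tool_pos: [0.5161, -0.1935, 0.2377]
tool_rot: [179.9, -0.3, -142.9]
force: [0.2, 0.5, -0.7]
grip_width: 0.0522
grasp_force: 0.0
```

View pics/j1.png

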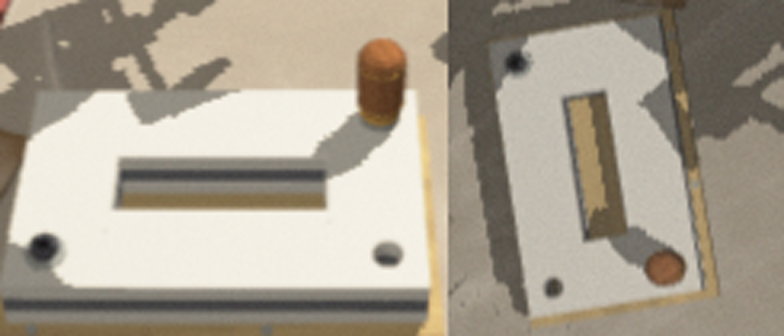

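Layers are in line and the drift's collar is flat. The dowel hole is at j1 (553,287) in the top crop and (388,254) in the side crop. Next, grasp the black pin.

```bash
python3 -m pendant '[{"tx":-0.02,"ty":0,"tz":0.4,"spin":0,"claw":0.4},{"tx":0,"ty":0,"tz":0.7,"spin":0,"claw":0.4},{"tx":0,"ty":0,"tz":0.7,"spin":0,"claw":0.4},{"tx":0,"ty":0,"tz":0.5,"spin":0,"claw":0.4},{"tx":0,"ty":0,"tz":0.3,"spin":0,"claw":0.4},{"tx":0,"ty":0,"tz":0.17,"spin":0,"claw":0.4},{"tx":0,"ty":0,"tz":0,"spin":0,"claw":0.4},{"tx":0,"ty":0,"tz":0,"spin":0,"claw":0.4}]'
python3 -c "
from h import *
t=((553-448+.5)/3.2-.5+165,287.5/3.2-.5+150);s=(388.5/3.2-.5+180,254.5/3.2-.5+255)
print(plane('top',t,.062),plane('side',s,.062),tri(s,t))
t=((664-448+.5)/3.2-.5+165,268.5/3.2-.5+150);s=(382/3.2-.5+180,46/3.2-.5+255)
print(plane('top',t,.113),plane('side',s,.113),tri(s,t))"
```

```text
time_s: 25.08
tool_pos: [0.5177, -0.1922, 0.1012]
tool_rot: [-180.0, -0.1, -142.8]
force: [-0.5, -0.3, 0.6]
grip_width: 0.052
grasp_force: 0.0
[0.4699 0.1642 0.062 ] [0.4684 0.1666 0.062 ] [0.4692 0.1647 0.0594]
[0.4846 0.0735 0.113 ] [0.4841 0.0742 0.113 ] [0.4844 0.0736 0.1123]
```

```bash
python3 -m pendant '[{"tx":0,"ty":0,"tz":0.05,"spin":0,"claw":0.4},{"tx":0,"ty":0,"tz":0,"spin":0,"claw":0.8},{"tx":0,"ty":0,"tz":0,"spin":0,"claw":0.8},{"tx":0,"ty":0,"tz":0,"spin":0,"claw":0.8},{"tx":0,"ty":0,"tz":0,"spin":0,"claw":0.8}]' 50
python3 -m pendant '[{"tx":0,"ty":0,"tz":-0.3,"spin":0,"claw":0.8},{"tx":0,"ty":0,"tz":-0.6,"spin":0,"claw":0.8},{"tx":0,"ty":0,"tz":-0.9,"spin":0,"claw":0.8},{"tx":0,"ty":0,"tz":-0.7,"spin":0,"claw":0.8},{"tx":0,"ty":0,"tz":-0.3,"spin":0,"claw":0.8},{"tx":0,"ty":0,"tz":0,"spin":0,"claw":0.8}]'
```

```text
time_s: 25.7
tool_pos: [0.5174, -0.1926, 0.0979]
tool_rot: [-180.0, -0.2, -142.8]
force: [1.2, -1.7, 0.2]
grip_width: 0.0251
grasp_force: 50.0
time_s: 26.45
tool_pos: [0.5176, -0.1918, 0.2383]
tool_rot: [180.0, -0.2, -142.8]
force: [0.1, 0.9, -1.4]
grip_width: 0.0249
grasp_force: 50.0
```

```bash
python3 -m pendant '[{"tx":-0.26,"ty":0.45,"tz":0,"spin":0,"claw":0.8},{"tx":-0.45,"ty":0.78,"tz":0,"spin":0,"claw":0.8},{"tx":-0.45,"ty":0.78,"tz":0,"spin":0,"claw":0.8},{"tx":-0.45,"ty":0.78,"tz":0,"spin":0,"claw":0.8},{"tx":-0.45,"ty":0.78,"tz":0,"spin":0,"claw":0.8},{"tx":-0.45,"ty":0.78,"tz":0,"spin":0,"claw":0.8},{"tx":-0.45,"ty":0.78,"tz":0,"spin":0,"claw":0.8},{"tx":-0.4,"ty":0.69,"tz":0,"spin":0,"claw":0.8},{"tx":-0.26,"ty":0.44,"tz":0,"spin":0,"claw":0.8},{"tx":0,"ty":0,"tz":0,"spin":0,"claw":0.8}]'
python3 -m pendant '[{"tx":0,"ty":0,"tz":0.4,"spin":0,"claw":0.8},{"tx":0,"ty":0,"tz":0.6,"spin":0,"claw":0.8},{"tx":0,"ty":0,"tz":0.4,"spin":0,"claw":0.8},{"tx":0,"ty":0,"tz":0.2,"spin":0,"claw":0.8},{"tx":0,"ty":0,"tz":0,"spin":0,"claw":0.8}]'
```

```text
time_s: 27.7
tool_pos: [0.4705, 0.1689, 0.2353]
tool_rot: [179.8, -0.4, -142.5]
force: [-0.3, -0.2, -0.7]
grip_width: 0.0246
grasp_force: 50.0
time_s: 28.32
tool_pos: [0.4715, 0.1657, 0.1563]
tool_rot: [179.9, -0.3, -142.8]
force: [0.4, -0.2, -1.4]
grip_width: 0.0247
grasp_force: 50.0
```

```bash
python3 -m pendant '[{"tx":-0.026,"ty":0.01,"tz":0,"spin":0,"claw":0.8},{"tx":0,"ty":0,"tz":0,"spin":0,"claw":0.8}]'
python3 -c "
from h import *
p=env.get_obs()['tool_pos'];print(p)
s=cams.read_camera('side')
for z in(.077,.09,.1):print(z,proj('side',(p[0],p[1],z)),proj('side',(.4684,.1666,.062)))
cv2.imwrite('pics/k1.png',cv2.resize(s[270:370,240:340,::-1],None,fx=6,fy=6,interpolation=cv2.INTER_CUBIC))"
```

```text
time_s: 28.58
tool_pos: [0.4734, 0.1682, 0.1582]
tool_rot: [180.0, -0.1, -142.8]
force: [-0.1, -0.6, -1.7]
grip_width: 0.0248
grasp_force: 50.0
[0.47341978 0.16820432 0.15823365]
0.077 [297.9 328.4] [300.9 334. ]
0.09 [298.1 323.1] [300.9 334. ]
0.1 [298.3 319. ] [300.9 334. ]
```

View pics/k1.png

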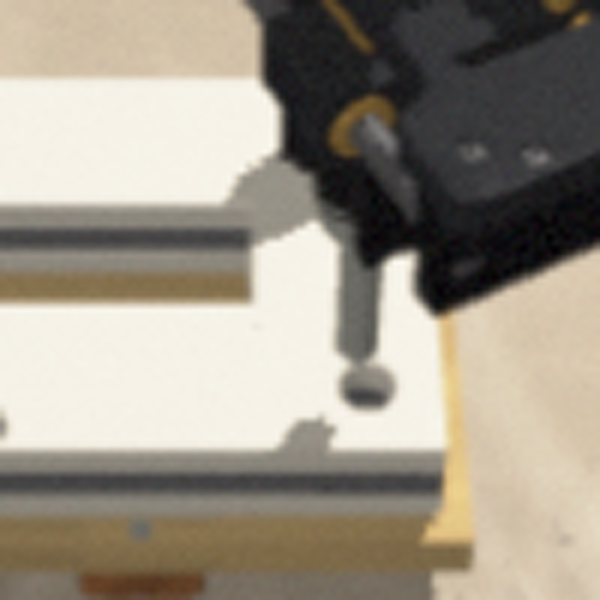

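The side view shows the foot of the straight pin at (357,355) and the hole at (368,386). The pin is about 2–3 mm too far in +x.

```bash
python3 -m pendant '[{"tx":0.055,"ty":0.017,"tz":0,"spin":0,"claw":0.8},{"tx":0,"ty":0,"tz":0.15,"spin":0,"claw":0.8},{"tx":0,"ty":0,"tz":0.1,"spin":0,"claw":0.8},{"tx":0,"ty":0,"tz":0.04,"spin":0,"claw":0.8},{"tx":0,"ty":0,"tz":0,"spin":0,"claw":0.8},{"tx":0,"ty":0,"tz":0,"spin":0,"claw":0.8}]'
```

```text
time_s: 29.38
tool_pos: [0.4702, 0.167, 0.143]
tool_rot: [180.0, -0.2, -142.8]
force: [-0.5, 0.4, -1.7]
grip_width: 0.025
grasp_force: 50.0
```

```bash
python3 -m pendant '[{"tx":0,"ty":0,"tz":0.03,"spin":0,"claw":0.8},{"tx":0,"ty":0,"tz":0.01,"spin":0,"claw":0.8},{"tx":0,"ty":0,"tz":0,"spin":0,"claw":0.8}]';python3 -m pendant '[{"tx":0,"ty":0,"tz":0.03,"spin":0,"claw":0.8},{"tx":0,"ty":0,"tz":0,"spin":0,"claw":0.8}]'
```

```text
time_s: 29.75
tool_pos: [0.47, 0.1669, 0.1408]
tool_rot: [179.9, -0.2, -142.8]
force: [-0.1, 0.8, -1.5]
grip_width: 0.0248
grasp_force: 50.0
time_s: 30.0
tool_pos: [0.4699, 0.1669, 0.1392]
tool_rot: [179.9, -0.2, -142.8]
force: [0.6, 0.0, -1.1]
grip_width: 0.0247
grasp_force: 50.0
```

Entering (tip about 3 mm below the surface, no force). Continue in small steps.

```bash
python3 -m pendant '[{"tx":0,"ty":0,"tz":0.03,"spin":0,"claw":0.8},{"tx":0,"ty":0,"tz":0.03,"spin":0,"claw":0.8},{"tx":0,"ty":0,"tz":0,"spin":0,"claw":0.8}]';python3 -m pendant '[{"tx":0,"ty":0,"tz":0.03,"spin":0,"claw":0.8},{"tx":0,"ty":0,"tz":0.03,"spin":0,"claw":0.8},{"tx":0,"ty":0,"tz":0,"spin":0,"claw":0.8}]'
```

```text
time_s: 30.38
tool_pos: [0.4699, 0.1668, 0.1362]
tool_rot: [179.9, -0.2, -142.8]
force: [0.4, 0.9, -1.8]
grip_width: 0.0247
grasp_force: 50.0
time_s: 30.75
tool_pos: [0.4699, 0.1668, 0.1332]
tool_rot: [179.9, -0.2, -142.8]
force: [-0.9, 0.7, -1.2]
grip_width: 0.0248
grasp_force: 50.0
```

```bash
python3 -m pendant '[{"tx":0,"ty":0,"tz":0.05,"spin":0,"claw":0.8},{"tx":0,"ty":0,"tz":0.05,"spin":0,"claw":0.8},{"tx":0,"ty":0,"tz":0,"spin":0,"claw":0.8}]';python3 -m pendant '[{"tx":0,"ty":0,"tz":0.05,"spin":0,"claw":0.8},{"tx":0,"ty":0,"tz":0.05,"spin":0,"claw":0.8},{"tx":0,"ty":0,"tz":0,"spin":0,"claw":0.8}]'
```

```text
time_s: 31.12
tool_pos: [0.4698, 0.1668, 0.128]
tool_rot: [179.9, -0.2, -142.8]
force: [-0.9, 0.4, -1.4]
grip_width: 0.0248
grasp_force: 50.0
time_s: 31.5
tool_pos: [0.4699, 0.1667, 0.1231]
tool_rot: [179.9, -0.2, -142.8]
force: [-0.5, -0.5, -1.7]
grip_width: 0.0248
grasp_force: 50.0
```

```bash
python3 -m pendant '[{"tx":0,"ty":0,"tz":0.05,"spin":0,"claw":0.8},{"tx":0,"ty":0,"tz":0.05,"spin":0,"claw":0.8},{"tx":0,"ty":0,"tz":0,"spin":0,"claw":0.8}]'
```

```text
time_s: 31.88
tool_pos: [0.4698, 0.1667, 0.1181]
tool_rot: [179.9, -0.2, -142.8]
force: [-0.5, -0.2, -1.4]
grip_width: 0.0246
grasp_force: 50.0
```

Board surface corresponds to 0.112; step gently through it.

```bash
python3 -m pendant '[{"tx":0,"ty":0,"tz":0.05,"spin":0,"claw":0.8},{"tx":0,"ty":0,"tz":0.05,"spin":0,"claw":0.8},{"tx":0,"ty":0,"tz":0.04,"spin":0,"claw":0.8},{"tx":0,"ty":0,"tz":0,"spin":0,"claw":0.8}]';python3 -m pendant '[{"tx":0,"ty":0,"tz":0.04,"spin":0,"claw":0.8},{"tx":0,"ty":0,"tz":0.04,"spin":0,"claw":0.8},{"tx":0,"ty":0,"tz":0,"spin":0,"claw":0.8}]'
```

```text
time_s: 32.38
tool_pos: [0.47, 0.1665, 0.1111]
tool_rot: [180.0, -0.2, -142.8]
force: [0.3, -0.3, -1.8]
grip_width: 0.0246
grasp_force: 50.0
time_s: 32.75
tool_pos: [0.47, 0.1666, 0.1071]
tool_rot: [180.0, -0.2, -142.8]
force: [1.2, -1.9, -2.5]
grip_width: 0.0247
grasp_force: 50.0
```

```bash
python3 -m pendant '[{"tx":0,"ty":0,"tz":0.06,"spin":0,"claw":0.8},{"tx":0,"ty":0,"tz":0.06,"spin":0,"claw":0.8},{"tx":0,"ty":0,"tz":0.06,"spin":0,"claw":0.8},{"tx":0,"ty":0,"tz":0,"spin":0,"claw":0.8}]';python3 -m pendant '[{"tx":0,"ty":0,"tz":0.06,"spin":0,"claw":0.8},{"tx":0,"ty":0,"tz":0.06,"spin":0,"claw":0.8},{"tx":0,"ty":0,"tz":0.04,"spin":0,"claw":0.8},{"tx":0,"ty":0,"tz":0,"spin":0,"claw":0.8}]'
```

```text
time_s: 33.25
tool_pos: [0.47, 0.1665, 0.098]
tool_rot: [180.0, -0.2, -142.8]
force: [2.2, -2.8, -3.2]
grip_width: 0.0249
grasp_force: 50.0
time_s: 33.75
tool_pos: [0.47, 0.1666, 0.0901]
tool_rot: [180.0, -0.2, -142.8]
force: [3.0, -3.7, -1.8]
grip_width: 0.0248
grasp_force: 50.0
```

```bash
python3 -m pendant '[{"tx":0,"ty":0,"tz":0.03,"spin":0,"claw":0.8},{"tx":0,"ty":0,"tz":0.02,"spin":0,"claw":0.8},{"tx":0,"ty":0,"tz":0,"spin":0,"claw":0.8}]';python3 -m pendant '[{"tx":0,"ty":0,"tz":0.03,"spin":0,"claw":0.8},{"tx":0,"ty":0,"tz":0,"spin":0,"claw":0.8}]'
```

```text
time_s: 34.12
tool_pos: [0.47, 0.1666, 0.0878]
tool_rot: [180.0, -0.2, -142.8]
force: [3.3, -4.5, -1.0]
grip_width: 0.0246
grasp_force: 50.0
time_s: 34.38
tool_pos: [0.4702, 0.1667, 0.0875]
tool_rot: [180.0, -0.2, -142.8]
force: [-0.8, -5.1, 7.2]
grip_width: 0.0247
grasp_force: 50.0
```

```bash
python3 -m pendant '[{"tx":0,"ty":0,"tz":0.03,"spin":0,"claw":0.8},{"tx":0,"ty":0,"tz":0,"spin":0,"claw":0.8}]'
python3 -m pendant '[{"tx":0,"ty":0,"tz":-0.07,"spin":0,"claw":0.8},{"tx":0,"ty":0,"tz":0,"spin":0,"claw":0.4},{"tx":0,"ty":0,"tz":0,"spin":0,"claw":0.4},{"tx":0,"ty":0,"tz":0,"spin":0,"claw":0.4},{"tx":0,"ty":0,"tz":-0.3,"spin":0,"claw":0.4},{"tx":0,"ty":0,"tz":-0.8,"spin":0,"claw":0.4},{"tx":0,"ty":0,"tz":-0.9,"spin":0,"claw":0.4},{"tx":0,"ty":0,"tz":-0.8,"spin":0,"claw":0.4},{"tx":0,"ty":0,"tz":-0.3,"spin":0,"claw":0.4}]'
python3 -m pendant '[{"tx":0.3,"ty":-0.5,"tz":0,"spin":0,"claw":0.4},{"tx":0.4,"ty":-0.67,"tz":0,"spin":0,"claw":0.4},{"tx":0.4,"ty":-0.67,"tz":0,"spin":0,"claw":0.4},{"tx":0.4,"ty":-0.67,"tz":0,"spin":0,"claw":0.4},{"tx":0.4,"ty":-0.67,"tz":0,"spin":0,"claw":0.4},{"tx":0.4,"ty":-0.67,"tz":0,"spin":0,"claw":0.4},{"tx":0.3,"ty":-0.5,"tz":0,"spin":0,"claw":0.4},{"tx":0.2,"ty":-0.33,"tz":0,"spin":0,"claw":0.4},{"tx":0,"ty":0,"tz":0,"spin":0,"claw":0.4},{"tx":0,"ty":0,"tz":0,"spin":0,"claw":0.4}]'
python3 -c "
from h import *
t=cams.read_camera('top')[150:255,165:270];s=cams.read_camera('side')[255:360,180:320]
cv2.imwrite('pics/m1.png',cv2.resize(np.hstack([s,t])[:,:,::-1],None,fx=3.2,fy=3.2,interpolation=cv2.INTER_CUBIC))"
```

```text
time_s: 34.62
tool_pos: [0.4703, 0.1668, 0.0874]
tool_rot: [-180.0, -0.2, -142.8]
force: [-2.6, -7.0, 18.2]
grip_width: 0.0249
grasp_force: 50.0
time_s: 35.75
tool_pos: [0.4715, 0.1678, 0.247]
tool_rot: [-180.0, 0.1, -142.8]
force: [-0.5, -0.5, 0.2]
grip_width: 0.0521
grasp_force: 0.0
time_s: 37.0
tool_pos: [0.5004, -0.1023, 0.2434]
tool_rot: [179.9, -0.2, -142.7]
force: [-1.0, 0.5, 0.5]
grip_width: 0.0525
grasp_force: 0.0
```

View pics/m1.png

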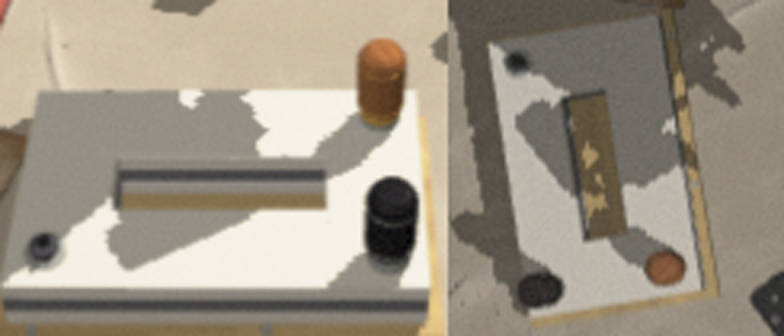

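Both pins stand upright and home, wood at (381,80) and black at (390,215) in the side crop. The layers are flush and the robot is clear.

```bash
python3 -c "
from cell import env
print(env.sign_off())"
```

```text
the job is handed in; nothing more can be done
None
```

The job is done and handed in at about 37 s: the tapered pin is home in the near right hole with the layers drawn into line, and the straight pin is fully home in the near left hole; the readings I took stayed at about 20 N or less.

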